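# Clamp a square tube in the welding jig

### The arm

A 6-joint arm with a two-finger parallel gripper is mounted at the origin on the work surface. World frame = base frame: x ahead of the robot, y to its left, z up, the work surface at z = 0. Lengths are in mm, angles in degrees, forces in N, time in s.
With the tool pointing down it reaches from about 350 to 850 mm from the base axis. Payload 8.1 kg.
Tool frame: the origin (TCP) lies at the very end of the fingers, on their centre line; the grasp point (between the pads) lies 19 mm behind it; x points along the fingers, y is the direction in which the jaws open and shut, and the axes are right-handed (so a half turn about x gives the same grasp; the last joint's range is limited). The gripper opens to 85 mm and grips with 20 to 120 N. Pads are 22 mm wide; open, the fingers measure 114 mm over their backs; the gripper's body (76 mm by 85 mm) begins 54 mm behind the grasp point. The pads swing forward as they close: fully open they stand 13 mm farther back than shut.
Start: joints at [-80.867, 7.471, 85.268, -0, 87.261, -4.893], TCP at [145.438, -582.111, 199.292] pointing down, gripper open.
Joint ranges: [-169.43, 169.43], [-51.17, 129.36], [1.28, 143.12], [-76.62, 256.62], [0, 156.53], [-152.29, 152.29]. Speed limits (degrees/s): [136.94, 136.94, 159.86, 180, 180, 180].

### API

Orientations are given as [roll, pitch, yaw] about the fixed x, y, z axes, in that order (R = Rz(yaw) Ry(pitch) Rx(roll)).
In Python, from bench import sensors, snapshot, r gives the robot as it stands. The module is installed in compiled form; this text tells all that it offers.
- The arm moves only by the tool drive_tool, never from a script. Its argument "moves" is one flat list of numbers, 6 for each row, row after row: the shift along the tool's x, y, z in cm, then the turn, a rotation vector about the tool's x, y, z in degrees. In form: [tx, ty, tz, wx, wy, wz, tx, ty, tz, wx, wy, wz, ...]. A call has 1 to 20 rows; each row shifts and turns the commanded pose from where the row before left it, along the tool's axes as they then stand; what a row does not reach is not made up. A row lasts 1/12 s, in which the tool goes at most 41.7 mm and 7.16 degrees, less where a joint would pass 70% of its speed; a pose out of reach is approached as far as the arm can. A call with a gripper value outside its range is refused whole. "hand" is the finger opening in cm, from 0 to 8.54, set as the call begins (left out, the last holds). The fingers move at their own pace and stop on an object; "grip_force" is the grip in N (left out, the last holds). Time passes only in rows, so rows that do not move let the fingers close. It gives the time, the measured TCP pose, the force and the opening at its end, in the units of the state.
- sensors.sense(): the state, without advancing time (a new reading comes with each control period).
- snapshot(name): name is "scene" or "top" or "wrist"; returns a dict with "image" (384x512x3 uint8, red, green, blue), "z_map" (384x512 float32, mm along the optical axis (not along the pixel's ray), 0 where there is no reading), "camera_matrix" (3x3 intrinsics, pixels), "eye" and "orientation" of the camera in the world; the wrist camera has in their place "mount" (4x4, takes a point from camera to tool coordinates, whose origin is the TCP and whose axes are the tool frame's). Camera axes: x right, y down, z forward; pixel columns grow to the right and rows downward; lengths in mm; the calibration is good to about 2 mm. A picture is of the moment at which its call begins: read the wrist's pose just before it.
- r.hand_in(): hands the job in, once; it reports no verdict.
The state is a dict: "time": time; "joint_pos": joint angles; "qd": joint speeds; "joint_efforts": joint torques, N m; "tool_pos": TCP position; "tcp_rot": TCP orientation; "ft_force": force on the tool from outside, world axes, zero at the start; "wrist_torque": the same for the moment, N m; "finger_gap": finger opening in mm.
Only numpy, scipy, OpenCV 4.12 (cv2) and the standard library are available. Lean on these libraries where they do the work, as an engineer would, in place of code of your own. Each camera call takes 0.05 s, during which the arm holds its last target.

### The job

Push the square steel tube along its channel in the welding jig until its front end sits gently against the end stop, then tighten the knurled thumbscrew on the bridge (clockwise from above) until its foot seats firmly on the tube, stopping as soon as the resistance rises so that the tube is held but not crushed. Let go at the end, and leave the other loose things around the jig where they are.

Things in the scene. Friction and masses are not known exactly. Their poses are not given: they have to be found in the camera images.
- jig: Welding jig, fixed (all sizes in mm). Origin on the bench top, on the channel's centre line; x along the channel to the end stop, z up. Grey base plate x = -65 to 110, 110 wide, 15 thick; on it two guide rails 12 wide, 12 high, x = -50 to 90, leave a 27 wide channel. A bridge at x = 20 spans the channel.
- stop_face (a point): Middle of the face of the end stop (steel block 15 thick, 50 wide, 30 high on the base plate) that the tube's front end comes to rest against: jig x = 90, 27.5 above the bench. The tube slides with 2 to 5 N; over 40 N on the stop marks it.
- tube: Loose square steel tube 25 x 25 x 200, about 0.3 kg, lying in the channel on the base plate, its tail sticking out towards the robot over bare bench; 20 to 40 short of the stop at the start. Origin at the middle of its underside, x along it towards the stop.
- tube_front (a point): Centre of the tube's front end face, 100 ahead of its origin.
- tube_tail (a point): Centre of the tube's tail end face, 100 behind its origin, half way up the tube. Even with the tube home, 45 of the tail stays clear of the base plate and can be gripped from above across its 25 width.
- thumbscrew: The screw: knurled round steel head, 32 diameter, 20 high, axis upright. Origin at the middle of the head, 102 above the bench at the start. Clockwise from above drives it down, head included, 1.2 per rad (7.5 a turn). Turns easily (about 0.05 N m) until its foot, a disc under the bridge, meets the tube; there the torque climbs. Stays where it is left.
- spanner: Bystander, to be left alone: open-ended spanner beside the jig (right of it, along it).
- offcut: Bystander, to be left alone: 60 long offcut of the same square tube, left of the jig.
- collar: Bystander, to be left alone: steel collar, 36 diameter, 14 high, left of the jig.
- hammer: Bystander, to be left alone: hammer on the left of the bench.
- wire_brush: Bystander, to be left alone: brush with a wooden handle on the right of the bench.
- end_stop: The end stop block itself, part of the jig; origin at the foot of its face towards the tube.
- bridge_top (a point): Middle of the top of the grey bridge (34 along jig x, 100 across, underside 52 and top 70 above the bench, on two posts), at jig x = 20; the thumbscrew goes down through here.
- head_top (a point): Centre of the head's top. The foot's length differs from screw to screw: it meets the tube after 0.5 to 3.5 rad, which only feel can tell. Then the torque climbs by some 0.12 N m in 0.3 to 0.5 rad: the tube is held well at 0.16 to 0.2 N m; near 0.3 it is dented. The head is on a stiff spring (1.5 N m/rad): let go, it turns back a little, the clamping stays.
Mind the look-alikes: they are no part of the job. There is more than one size of the tube; the job needs the larger. Leave any brown look-alike of the jig alone.

How it is judged (in metres and radians):
On the way, in this order (a step that is already met when the one before it is completed fails the run):
1. the tube is pushed home: its front end within 2 mm of the end stop, while the thumbscrew does not yet press on it (x of tube_front in the frame of stop_face above -0.002 m and contact force between thumbscrew and tube below 2 N), for 0.2 s.
2. the thumbscrew presses the tube with at least 15 N (contact force between thumbscrew and tube above 15 N), for 0.2 s.
At the end, for the whole second after the job is handed in: The tube lies flat in the channel with its front end within 2 mm of the end stop, the thumbscrew presses on it with 15 to 50 N, everything is at rest and let go (x of tube_front in the frame of stop_face above -0.002 m and z of tube in the frame of jig below 0.017 m and angle between the x axis of tube and the x axis of jig, either way round below 0.06 rad and contact force between thumbscrew and tube between 15 and 50 N and linear speed of tube below 0.01 m/s); the robot touches nothing.
It fails at once if the thumbscrew was overtightened: more than 65 N on the tube (contact force between thumbscrew and tube above 65 N).
It fails at once if the tube was rammed into the end stop with more than 40 N (contact force between tube and end_stop above 40 N).
It fails at once if another thing on the bench was moved by more than 30 mm (distance of any of spanner, offcut, collar, hammer, wire_brush from where it was at the start of the episode above 0.03 m).
It also fails if it takes over 72 s, if anything falls off the work surface, if the arm or the gripper's body presses on something with over 40 N, if the wrist force passes 120 N, or if a joint passes its speed limit or range.

## Working session

There is one attempt and no reset: what is moved stays moved. The work goes in short steps, Python scripts to look and compute and a tool call to move; the robot and the scene stay as the last step left them, time stands still between calls to the robot, and variables do not carry over. Pictures are saved under pics/ and viewed, and the job is handed in when it is done.

Besides the shell and the picture viewer there is one more tool, called after "Request:" as name(argument=value, ...) on one line, values as JSON. drive_tool: Moves the arm, as the interface text tells. Its arguments: {"type":"object","properties":{"moves":{"type":"array","items":{"type":"number"}},"hand":{"type":"number"},"grip_force":{"type":"number"}},"required":["moves"]}

```bash
mkdir -p pics; cat > h.py <<'E'
import numpy as np, cv2
from bench import sensors, snapshot, r
def snap(n,f):
    s=snapshot(n); cv2.imwrite(f'pics/{f}.png',s['image'][:,:,::-1]); np.savez(f'{f}.npz',**{k:np.array(v) for k,v in s.items()}); return s
E
python3 - <<'E'
from h import *
print(sensors.sense())
for n in ('scene','top'):
    s=snap(n,n+'0'); print(n,s['camera_matrix'],s['eye'],s['orientation'])
E
```

```text
{'time': 0.0, 'joint_pos': array([-8.08683660e+01,  7.51709368e+00,  8.53291034e+01, -1.33659352e-03,
        8.72610811e+01, -4.89323756e+00]), 'qd': array([ 0.04903141, -0.01915266, -0.08897766, -0.12001085, -0.06490243,
        0.10018511]), 'joint_efforts': array([-1.64214703e-04, -5.69409156e+01, -5.00552666e+01, -4.49265031e-05,
        1.51324173e-02, -3.42735359e-05]), 'tool_pos': array([ 145.31985964, -581.509151  ,  198.22547022]), 'tcp_rot': array([-94.18029845,  89.89271353,  99.84463828]), 'ft_force': array([-0.51718177,  0.47058185,  0.26595956]), 'wrist_torque': array([-0.07732958, -0.03039258,  0.01417551]), 'finger_gap': 85.36475188343817}
scene [[378.93128138   0.         263.95014527]
 [  0.         378.93128138 195.30352975]
 [  0.           0.           1.        ]] [1133.54925933 -815.10323834  725.47514933] [-122.51001929   -1.35421836   35.06467044]
top [[347.66677849   0.         255.66162049]
 [  0.         347.66677849 185.49322302]
 [  0.           0.           1.        ]] [ 446.16633614   -8.24995151 1299.54422247] [-172.84911946   -0.3186221   -89.8830282 ]
```

View pics/scene0.png

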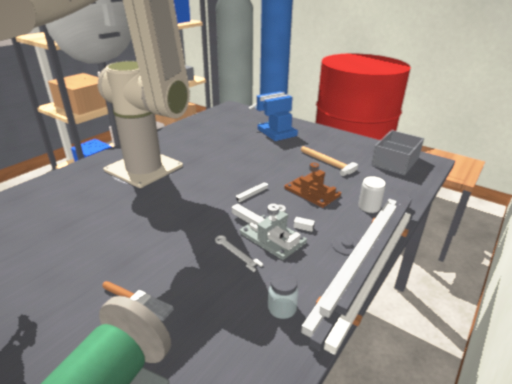

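View pics/top0.png

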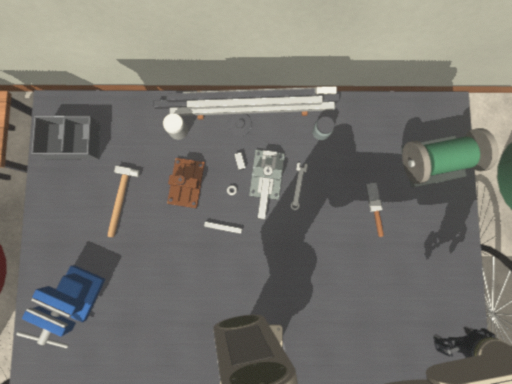

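```bash
python3 - <<'E'
from h import *
a=cv2.imread('pics/top0.png')[130:245,195:315]; cv2.imwrite('pics/topc.png',cv2.resize(a,None,fx=5,fy=5,interpolation=cv2.INTER_CUBIC))
a=cv2.imread('pics/scene0.png')[165:285,205:345]; cv2.imwrite('pics/scc.png',cv2.resize(a,None,fx=5,fy=5,interpolation=cv2.INTER_CUBIC))
E
```

```text
(no output)
```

View pics/topc.png

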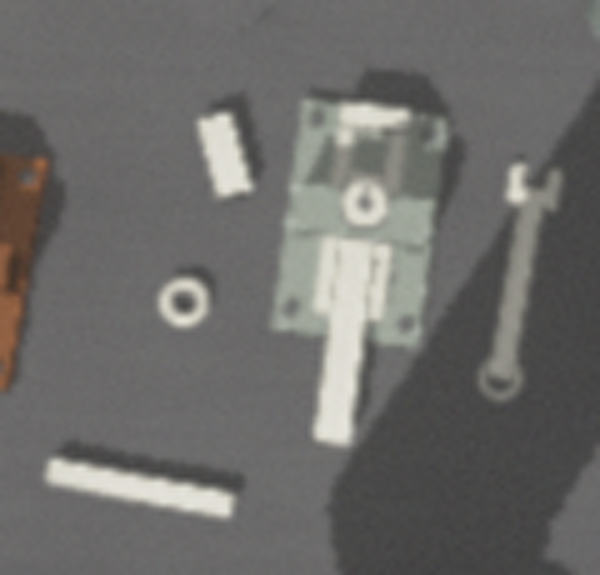

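View pics/scc.png

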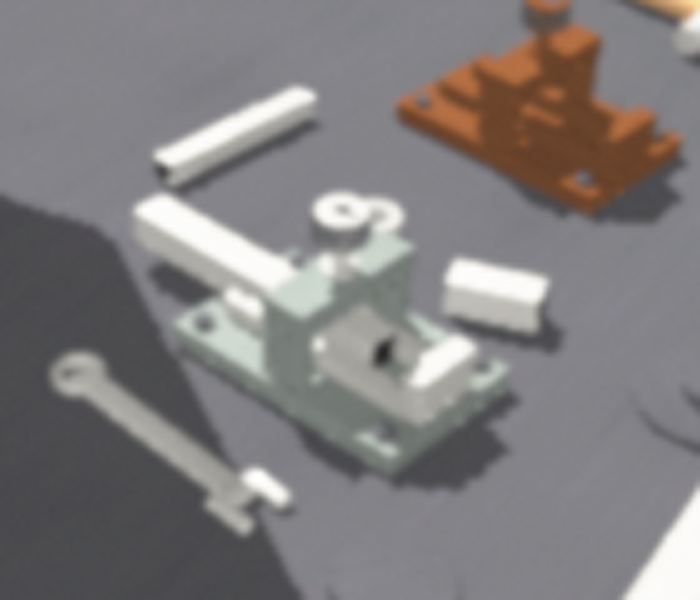

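The grey jig is at top px (267,175), and the brown look-alike at (186,182). The tube in the channel has its tail at (262,217). The thin loose tube at (222,227) and the offcut at (240,160) are decoys. The screw head is at (268,170), and the collar at (231,190) only resembles it. I'm using the grey jig and the tube in its channel.

```bash
cat >> h.py <<'E'
from scipy.spatial.transform import Rotation as Ro
def cloud(s):
    K=s['camera_matrix'];z=s['z_map'];v,u=np.mgrid[0:z.shape[0],0:z.shape[1]]
    p=np.stack([(u-K[0,2])/K[0,0]*z,(v-K[1,2])/K[1,1]*z,z],-1)
    return p@Ro.from_euler('xyz',s['orientation'],degrees=True).as_matrix().T+s['eye']
E
python3 - <<'E'
from h import *
from h import cloud
for n in ('top0','scene0'):
    s=dict(np.load(n+'.npz')); P=cloud(s); im=s['image']
    m=(P[...,0]>430)&(P[...,0]<760)&(P[...,1]>-150)&(P[...,1]<50)&(s['z_map']>0)
    bz=P[...,2][m]; print(n,'bench z',np.percentile(bz,[5,20,50]))
    def box(lo,hi,name):
        mm=m&(P[...,2]>lo)&(P[...,2]<hi); q=P[mm]
        if len(q)<4: print(name,len(q));return
        x=q[:,:2].astype(np.float32); print(name,len(q),q.mean(0).round(1),cv2.minAreaRect(x),np.percentile(q[:,2],[10,50,90]).round(1))
        return q
    box(94,130,'head'); box(62,80,'bridge'); box(34,46,'tube/stop'); box(10,20,'base')
    mm=m&(P[...,2]>30)&(P[...,2]<48)&(P[...,0]<580)
    q=P[mm];c=np.cov(q[:,:2].T);w,v=np.linalg.eigh(c);print('tube pts',len(q),q.mean(0),np.degrees(np.arctan2(v[1,1],v[0,1])),q[:,0].min())
E
```

```text
top0 bench z [-4.00607495 -1.54833078  1.67703443]
head 77 [647.3 -55.  110.4] ((647.00439453125, -55.19744873046875), (30.807106018066406, 30.885435104370117), 42.362342834472656) [106.5 111.1 113.9]
bridge 200 [646.5 -54.5  69.6] ((648.4633178710938, -54.50965881347656), (99.15226745605469, 34.87425994873047), 82.11505126953125) [66.4 69.4 72.8]
tube/stop 338 [586.2 -46.5  40.2] ((612.8181762695312, -40.51811218261719), (83.73290252685547, 249.3750762939453), 72.3581314086914) [36.7 40.  44.4]
base 632 [645.4 -52.3  15. ] ((584.9683837890625, -21.761253356933594), (159.1946258544922, 314.7142333984375), 82.50653076171875) [11.6 14.9 18.2]
tube pts 180 [531.33187974 -39.46962363  39.60998529] 171.8675363180771 485.99250847493664
scene0 bench z [-0.20487713  1.30582131  5.87347626]
head 122 [651.9 -61.5 108.5] ((649.4293823242188, -57.35005569458008), (33.27285385131836, 32.181182861328125), 19.712509155273438) [ 98.3 111.3 114.3]
bridge 282 [652.5 -65.   70.6] ((648.9823608398438, -56.74407196044922), (101.9657974243164, 38.43994140625), 85.2209701538086) [65.5 71.4 73.7]
tube/stop 418 [609.7 -56.3  40.7] ((611.7907104492188, -63.12532043457031), (251.28224182128906, 97.55968475341797), 4.910152912139893) [36.4 41.2 43.7]
base 665 [660.9 -69.8  16.2] ((588.787841796875, -51.546836853027344), (196.36045837402344, 310.4427185058594), 89.2974624633789) [12.7 16.4 18.9]
tube pts 195 [532.66537335 -44.57193444  39.8025182 ] 171.92766819582766 483.03158797326273
```

```bash
cat >> h.py <<'E'
def pose():
    s=sensors.sense(); return s,Ro.from_euler('xyz',s['tcp_rot'],degrees=True).as_matrix()
def to(target,yaxis_deg=None):
    "tool-frame shift in cm and wx deg to reach target"
    s,R=pose(); d=R.T@(np.array(target)-s['tool_pos'])/10
    y=np.degrees(np.arctan2(R[1,1],R[0,1])); print('t',s['time'].round(2) if hasattr(s['time'],'round') else s['time'],'shift cm',d.round(2),'norm',np.linalg.norm(d).round(2),'yaw of tool y',y.round(2),'j',s['joint_pos'].round(1))
    if yaxis_deg is not None:
        a=-(yaxis_deg-y); print('wx',(a+90)%180-90,'or',(a+180)%360-180)
    # residual tilt: rotation vec in tool frame to make x down
    w=np.cross(R[:,0],[0,0,-1]); print('tilt',np.degrees(R.T@w).round(2))
E
python3 - <<'E'
from h import *
from h import to,pose
s,R=pose(); print(R.round(3))
w=snap('wrist','w0'); print(w['mount'])
to((440,-28,200),-98)
E
```

```text
[[-0.     0.242 -0.97 ]
 [ 0.002 -0.97  -0.242]
 [-1.    -0.002 -0.   ]]
[[ 3.67980852e-05 -3.20432250e-01  9.47271435e-01 -1.74424718e+02]
 [ 9.99999979e-01  2.02854364e-04  2.97728770e-05 -2.82019064e-01]
 [-2.01698335e-04  9.47271414e-01  3.20432251e-01 -8.33353018e+01]
 [ 0.00000000e+00  0.00000000e+00  0.00000000e+00  1.00000000e+00]]
t 0.15 shift cm [ -0.08 -46.58 -42.  ] norm 62.72 yaw of tool y -75.98 j [-80.9   7.5  85.3  -0.   87.3  -4.9]
wx 22.02402044143217 or 22.024020441432185
tilt [ 0.   -0.01  0.08]
```

View pics/w0.png

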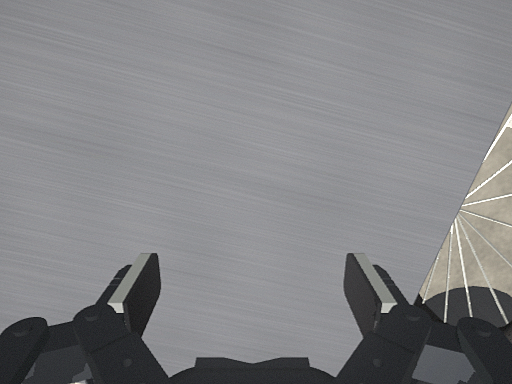

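```bash
python3 - <<'E'
from h import *
from h import to,pose
to((410,-22,260),82)
E
```

```text
t 0.15 shift cm [ -6.08 -47.89 -39.24] norm 62.21 yaw of tool y -75.98 j [-80.9   7.5  85.3  -0.   87.3  -4.9]
wx 22.024020441432185 or -157.97597955856781
tilt [ 0.   -0.01  0.08]
```

Request:
drive_tool(moves=[-0.3,-2.4,-1.96,0,0,0,-0.3,-2.4,-1.96,0,0,0,-0.3,-2.4,-1.96,0,0,0,-0.3,-2.4,-1.96,0,0,0,-0.3,-2.4,-1.96,0,0,0,-0.3,-2.4,-1.96,0,0,0,-0.3,-2.4,-1.96,0,0,0,-0.3,-2.4,-1.96,0,0,0,-0.3,-2.4,-1.96,0,0,0,-0.3,-2.4,-1.96,0,0,0,-0.3,-2.4,-1.96,0,0,0,-0.3,-2.4,-1.96,0,0,0,-0.3,-2.4,-1.96,0,0,0,-0.3,-2.4,-1.96,0,0,0,-0.3,-2.4,-1.96,0,0,0,-0.3,-2.4,-1.96,0,0,0,-0.3,-2.4,-1.96,0,0,0,-0.3,-2.4,-1.96,0,0,0,-0.3,-2.4,-1.96,0,0,0,-0.3,-2.4,-1.96,0,0,0], hand=0, grip_force=30)

```text
time: 1.82
tool_pos: [409.7, -19.8, 259.4]
tcp_rot: [139.2, 90.0, -26.7]
ft_force: [0.7, -1.4, 0.6]
finger_gap: 0.3
```

Request:
drive_tool(moves=[0,0,0,-7,0,0,0,0,0,-7,0,0,0,0,0,-7,0,0,0,0,0,-7,0,0,0,0,0,-7,0,0,0,0,0,-7,0,0,0,0,0,-7,0,0,0,0,0,-7,0,0,0,0,0,-7,0,0,0,0,0,-7,0,0,0,0,0,-7,0,0,0,0,0,-7,0,0,0,0,0,-7,0,0,0,0,0,-7,0,0,0,0,0,-7,0,0,0,0,0,-7,0,0,0,0,0,-7,0,0,0,0,0,-7,0,0,0,0,0,-7,0,0,0,0,0,-7,0,0])

```text
time: 3.48
tool_pos: [409.2, -21.4, 259.0]
tcp_rot: [-162.9, 90.0, 171.4]
ft_force: [-0.2, 0.2, 0.4]
finger_gap: 0.0
```

Request:
drive_tool(moves=[0,0,0,-6,0,0,0,0,0,-6,0,0,0,0,0,-6,0,0,0,0,0,0,0,0,0,0,0,0,0,0])

```text
time: 3.9
tool_pos: [409.3, -21.4, 259.1]
tcp_rot: [179.8, 90.0, 171.6]
ft_force: [-0.1, -0.1, -0.7]
finger_gap: 0.0
```

```bash
python3 - <<'E'
from h import *
from h import to,pose
to((410,-22,260),82); s,R=pose(); print(s['tool_pos'],s['finger_gap'],s['ft_force'],s['wrist_torque'])
w=snap('wrist','w1'); np.savez('w1p.npz',R=R,p=s['tool_pos'])
E
```

```text
t 3.9 shift cm [-0.09 -0.05  0.08] norm 0.13 yaw of tool y 81.84 j [-10.2 -24.  107.6  -0.   96.4 -92. ]
wx -0.15888437813961787 or -0.15888437813961787
tilt [-0.   -0.02 -0.  ]
[409.25908288 -21.39895741 259.1017804 ] 0.021524618116620535 [-0.11983877 -0.13640611 -0.70445196] [ 0.02155042 -0.00059018 -0.02824576]
```

View pics/w1.png

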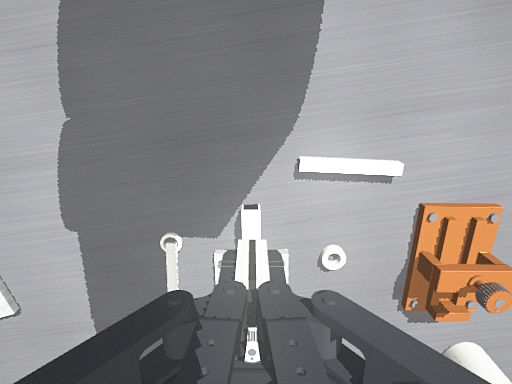

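```bash
python3 - <<'E'
from h import *
w=dict(np.load('w1.npz'));q=np.load('w1p.npz');R,p=q['R'],q['p']
K=w['camera_matrix'];z=w['z_map'];v,u=np.mgrid[0:384,0:512]
c=np.stack([(u-K[0,2])/K[0,0]*z,(v-K[1,2])/K[1,1]*z,z],-1)
M=w['mount'];t=c@M[:3,:3].T+M[:3,3];P=t@R.T+p
m=(z>0)&(u>225)&(u<280)&(v>195)&(v<285)
mt=m&(P[...,2]>33)&(P[...,2]<46)
mt[v>268]=False
q=P[mt];print(len(q),q[:,2].mean())
q=q[q[:,2]>q[:,2].mean()-4]
for v0 in range(203,268,6):
    r_=P[v0][mt[v0]]
    if len(r_): print(v0,np.nonzero(mt[v0])[0][[0,-1]],r_[[0,-1]].round(1).tolist(),((r_[0]+r_[-1])/2).round(1))
a=cv2.imread('pics/w1.png')[190:300,200:310]; cv2.imwrite('pics/w1c.png',cv2.resize(a,None,fx=5,fy=5,interpolation=cv2.INTER_CUBIC))
E
```

```text
566 39.523422811998515
209 [241 258] [[485.7, -46.3, 34.1], [488.2, -23.9, 35.8]] [486.9 -35.1  34.9]
215 [241 259] [[492.7, -47.3, 37.8], [494.8, -23.5, 40.8]] [493.8 -35.4  39.3]
221 [241 259] [[500.8, -48.5, 39.0], [504.2, -24.8, 38.8]] [502.5 -36.6  38.9]
227 [241 259] [[509.4, -49.8, 39.1], [512.8, -25.9, 39.1]] [511.1 -37.9  39.1]
233 [241 259] [[518.1, -51.2, 39.2], [521.7, -27.1, 38.9]] [519.9 -39.1  39. ]
```

View pics/w1c.png

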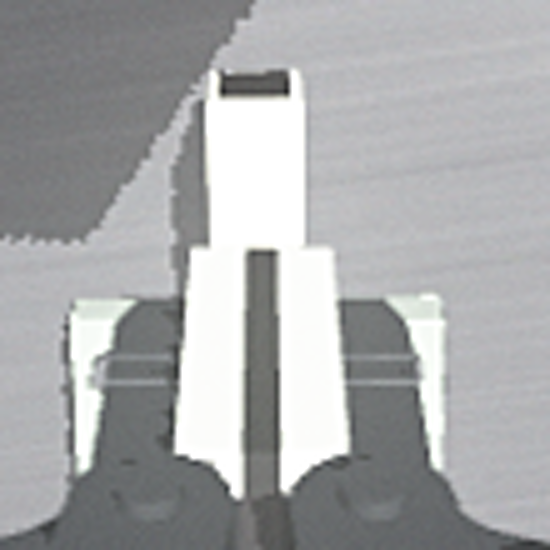

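```bash
python3 - <<'E'
from h import to
to((445.4,-28.7,19),82)
E
```

```text
t 3.95 shift cm [24.01 -0.21  3.68] norm 24.3 yaw of tool y 81.81 j [-10.2 -24.  107.6   0.   96.4 -92. ]
wx -0.1919019996029192 or -0.1919019996029192
tilt [-0.   -0.01 -0.  ]
```

Request:
drive_tool(moves=[2,-0.02,0.307,0,0,0,2,-0.02,0.307,0,0,0,2,-0.02,0.307,0,0,0,2,-0.02,0.307,0,0,0,2,-0.02,0.307,0,0,0,2,-0.02,0.307,0,0,0,2,-0.02,0.307,0,0,0,2,-0.02,0.307,0,0,0,2,-0.02,0.307,0,0,0,2,-0.02,0.307,0,0,0,2,-0.02,0.307,0,0,0,2,-0.02,0.307,0,0,0,0,0,0,0,0,0,0,0,0,0,0,0])

```text
time: 5.12
tool_pos: [444.2, -28.7, 18.4]
tcp_rot: [177.7, 89.8, 169.6]
ft_force: [0.6, 0.3, 0.4]
finger_gap: -0.2
```

```bash
python3 - <<'E'
from h import *
from h import to
to((485,-34.3,19),82); s=sensors.sense(); print(s['tool_pos'],s['ft_force'])
s=snap('scene','s1')
a=cv2.imread('pics/s1.png')[140:285,185:345]; cv2.imwrite('pics/s1c.png',cv2.resize(a,None,fx=4,fy=4,interpolation=cv2.INTER_CUBIC))
E
```

```text
t 5.1167 shift cm [-0.07  0.02  4.12] norm 4.12 yaw of tool y 81.91 j [-10.3  -6.8 119.4   0.   67.6 -92.2]
wx -0.08962608804512229 or -0.08962608804512229
tilt [-0.   -0.19 -0.01]
[444.23372932 -28.66731619  18.43155429] [0.62199908 0.32724053 0.4344331 ]
```

View pics/s1c.png

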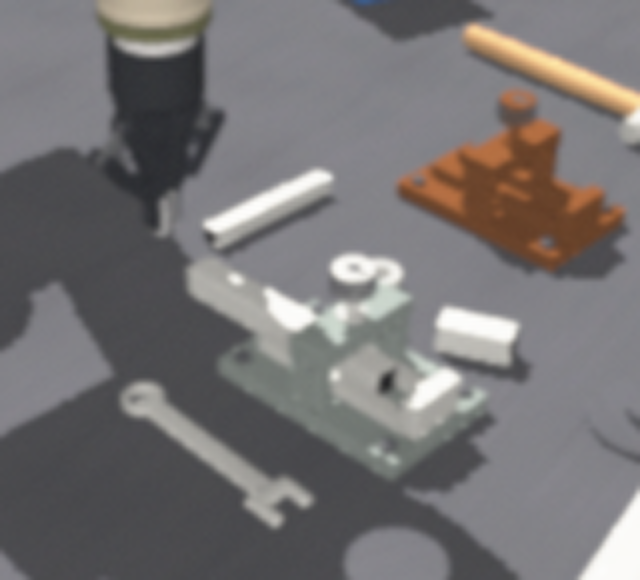

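Request:
drive_tool(moves=[0,0,0.4,0,0,0,0,0,0.4,0,0,0,0,0,0.4,0,0,0,0,0,0.4,0,0,0,0,0,0.4,0,0,0,0,0,0.3,0,0,0,0,0,0.3,0,0,0,0,0,0.3,0,0,0,0,0,0.3,0,0,0,0,0,0.3,0,0,0,0,0,0.3,0,0,0])

```text
time: 6.08
tool_pos: [483.4, -34.2, 19.2]
tcp_rot: [174.7, 90.0, 166.7]
ft_force: [-0.7, 0.1, -0.1]
finger_gap: -0.2
```

Request:
drive_tool(moves=[0,0,0.2,0,0,0,0,0,0.2,0,0,0,0,0,0.2,0,0,0,0,0,0.2,0,0,0,0,0,0.2,0,0,0])

```text
time: 6.5
tool_pos: [493.2, -35.6, 19.3]
tcp_rot: [-178.8, 90.0, 173.2]
ft_force: [0.5, -0.2, -0.6]
finger_gap: -0.1
```

```bash
python3 - <<'E'
from h import *
snap('scene','s2');snap('wrist','w2'); print(sensors.sense()['ft_force'])
a=cv2.imread('pics/s2.png')[180:285,205:325]; b=cv2.resize(a,None,fx=4,fy=4,interpolation=cv2.INTER_CUBIC)
cv2.imwrite('pics/s2c.png',b)
E
```

```text
[-0.05630825  0.30407875 -0.39588309]
```

View pics/s2c.png

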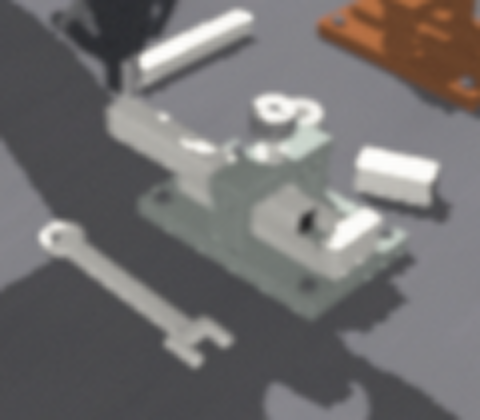

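View pics/w2.png

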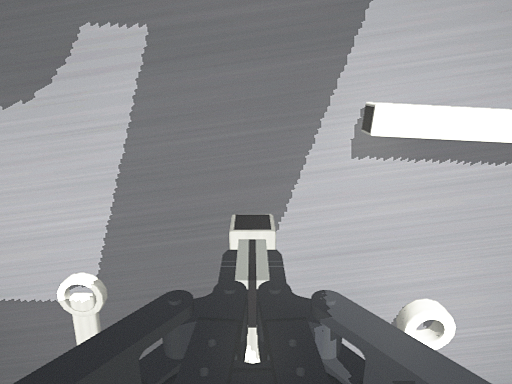

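```bash
python3 - <<'E'
from h import *
from h import pose,cloud
w=dict(np.load('w2.npz'));s,R=pose();p=s['tool_pos'];print(p)
K=w['camera_matrix'];z=w['z_map'];v,u=np.mgrid[0:384,0:512];print(K[0,0])
c=np.stack([(u-K[0,2])/K[0,0]*z,(v-K[1,2])/K[1,1]*z,z],-1)
M=w['mount'];t=c@M[:3,:3].T+M[:3,3];P=t@R.T+p
for v0 in range(205,280,4): print(v0,P[v0,235].round(0),P[v0,244].round(0),P[v0,252].round(0))
def px(X): 
    q=M[:3,:3].T@(R.T@(np.array(X)-p)-M[:3,3]); return K@q/q[2]
print('tcp px',px(p),'tail',px((485,-34.3,40)))
s=dict(np.load('s2.npz'));Q=cloud(s); m=(Q[...,0]>430)&(Q[...,0]<590)&(Q[...,1]>-65)&(Q[...,1]<0)&(Q[...,2]>34)&(Q[...,2]<43)
print(np.sort(Q[m][:,0])[:10])
E
```

```text
[493.4118238  -35.6088778   19.36048208]
322.84284105583663
205 [486. -45.  -0.] [487. -39.  -1.] [488. -34.  -1.]
209 [489. -45.  -1.] [490. -40.  -1.] [490. -34.  -0.]
213 [491. -46.  -0.] [492. -40.   0.] [493. -35.   0.]
217 [485. -44.  21.] [485. -38.  22.] [487. -34.  21.]
221 [485. -43.  27.] [486. -38.  27.] [486. -34.  27.]
225 [485. -43.  32.] [487. -38.  31.] [486. -34.  33.]
229 [485. -43.  37.] [486. -38.  38.] [487. -34.  37.]
233 [487. -43.  40.] [488. -38.  39.] [487. -34.  40.]
237 [489. -43.  40.] [489. -39.  40.] [490. -34.  41.]
241 [491. -44.  40.] [482. -37.  58.] [483. -33.  58.]
245 [494. -44.  38.] [483. -37.  61.] [484. -34.  61.]
249 [496. -44.  40.] [483. -37.  64.] [484. -34.  64.]
253 [486. -42.  61.] [483. -37.  68.] [484. -34.  68.]
257 [487. -42.  64.] [483. -37.  72.] [483. -33.  72.]
261 [486. -42.  68.] [483. -37.  75.] [483. -33.  75.]
265 [486. -41.  72.] [483. -37.  78.] [483. -33.  78.]
269 [487. -41.  74.] [483. -37.  81.] [483. -33.  81.]
273 [483. -40.  84.] [483. -37.  84.] [484. -34.  83.]
277 [483. -40.  86.] [483. -37.  87.] [484. -34.  86.]
tcp px [250.78089351 226.69113692   1.        ] tail [250.8844219  228.66868355   1.        ]
[484.54803229 485.59647974 486.58114117 488.10948815 488.91652822
 489.26469669 489.85939828 490.33623674 490.52980797 491.01989966]
```

```bash
python3 - <<'E'
from h import *
for n in ('w0','w1','w2'):
    w=dict(np.load(n+'.npz'));K=w['camera_matrix'];z=w['z_map'];v,u=np.mgrid[0:384,0:512]
    c=np.stack([(u-K[0,2])/K[0,0]*z,(v-K[1,2])/K[1,1]*z,z],-1);M=w['mount'];t=c@M[:3,:3].T+M[:3,3]
    m=(z>0)&(z<215); print(n,'max tool x',np.sort(t[m][:,0])[-5:].round(1))
    for col in ([148,354] if n=='w0' else [240,246,258]):
        for r_ in range(216,300,8): print(col,r_,t[r_,col].round(0),end=';')
        print()
E
python3 - <<'E'
import cv2
a=cv2.imread('pics/w2.png')[190:310,190:320]; cv2.imwrite('pics/w2c.png',cv2.resize(a,None,fx=5,fy=5,interpolation=cv2.INTER_CUBIC))
E
```

```text
w0 max tool x [-44.8 -44.8 -44.6 -44.2 -43.7]
148 216 [ 200. -131.   77.];148 224 [ 199. -132.   88.];148 232 [ 198. -133.   99.];148 240 [ 198. -134.  110.];148 248 [ 198. -135.  122.];148 256 [-52. -45. -12.];148 264 [-58. -43. -12.];148 272 [-59. -43.  -9.];148 280 [-60. -43.  -5.];148 288 [-61. -43.  -2.];148 296 [-63. -43.   0.];
354 216 [197. 127.  76.];354 224 [198. 129.  87.];354 232 [199. 130.  99.];354 240 [199. 131. 110.];354 248 [199. 132. 122.];354 256 [-52.  44. -12.];354 264 [-58.  42. -12.];354 272 [-59.  42.  -8.];354 280 [-59.  42.  -5.];354 288 [-60.  42.  -1.];354 296 [-61.  42.   2.];
w1 max tool x [-34.1 -34.1 -34.1 -34.  -33.9]
240 216 [258. -17. 104.];240 224 [259. -17. 117.];240 232 [260. -17. 130.];240 240 [-36.  -5. -10.];240 248 [-44.  -5. -10.];240 256 [-52.  -4. -10.];240 264 [-57.  -4. -10.];240 272 [-63.  -4. -10.];240 280 [-69.  -4. -10.];240 288 [-76.  -4. -11.];240 296 [-80.  -3. -11.];
246 216 [218.  -7.  86.];246 224 [219.  -7.  98.];246 232 [219.  -7. 110.];246 240 [-36.  -2. -10.];246 248 [-45.  -2. -10.];246 256 [-52.  -2. -11.];246 264 [-58.  
[... 546 characters left out ...]
0.];240 256 [-52.  -4. -10.];240 264 [-58.  -4. -10.];240 272 [-64.  -4. -10.];240 280 [-70.  -4. -11.];240 288 [-77.  -4. -12.];240 296 [-80.  -3. -11.];
246 216 [-0. -3. -7.];246 224 [-11.  -3.  -7.];246 232 [-20.  -2.  -6.];246 240 [-36.  -2. -10.];246 248 [-44.  -2. -10.];246 256 [-51.  -2. -10.];246 264 [-58.  -2. -10.];246 272 [-64.  -2. -10.];246 280 [-69.  -2. -10.];246 288 [-70.  -2.  -7.];246 296 [-77.  -1.  -9.];
258 216 [-0.  4. -7.];258 224 [-12.   4.  -7.];258 232 [-20.   4.  -6.];258 240 [-37.   4. -10.];258 248 [-45.   3. -10.];258 256 [-53.   3. -11.];258 264 [-58.   3. -10.];258 272 [-64.   3. -10.];258 280 [-70.   3. -11.];258 288 [-76.   3. -12.];258 296 [-80.   3. -11.];
```

View pics/w2c.png

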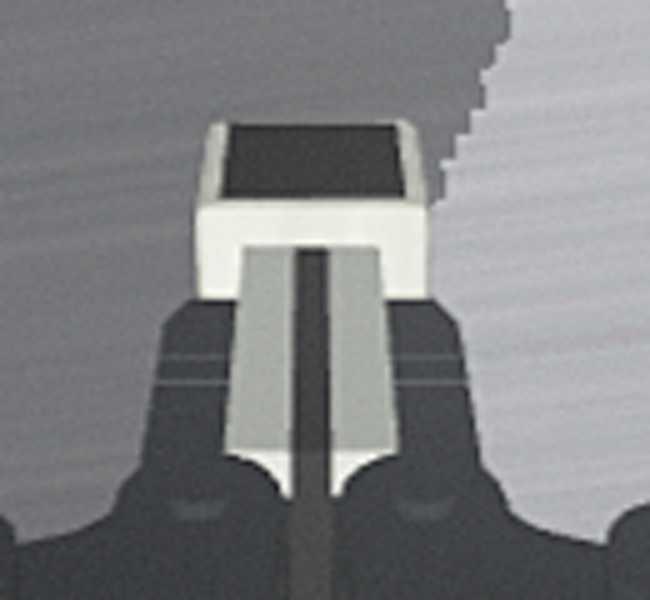

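```bash
python3 - <<'E'
from h import *
from h import cloud
Q=cloud(dict(np.load('s1.npz')))
m=(Q[...,0]>425)&(Q[...,0]<463)&(Q[...,1]>-45)&(Q[...,1]<-10)&(Q[...,2]>8)&(Q[...,2]<150)
z=Q[m][:,2]; print(np.histogram(z,bins=range(0,151,10)))
print(Q[m][np.argsort(z)[:12]].round(0))
E
```

```text
(array([ 0,  0,  0,  0,  0, 10, 19, 26, 21, 19, 34, 24, 20, 20, 12]), array([  0,  10,  20,  30,  40,  50,  60,  70,  80,  90, 100, 110, 120,
       130, 140, 150]))
[[438. -34.  54.]
 [447. -35.  54.]
 [454. -33.  56.]
 [453. -37.  57.]
 [457. -27.  57.]
 [455. -30.  58.]
 [453. -32.  59.]
 [448. -36.  59.]
 [455. -24.  59.]
 [453. -27.  60.]
 [439. -41.  61.]
 [450. -34.  62.]]
```

The finger tips really sit about 35 mm behind the reported TCP. Both the wrist depth and the scene depth show the tip at z≈54 when the TCP reads 18, so the fingers passed above the tube. I'll back off, go lower by what I measured, and push again.

Request:
drive_tool(moves=[0,0,-0.7,0,0,0,0,0,-0.7,0,0,0,0,0,-0.7,0,0,0,0,0,-0.7,0,0,0,0.8,0,0,0,0,0,0.8,0,0,0,0,0,0.8,0,0,0,0,0,0.8,0,0,0,0,0,0,0,0,0,0,0,0,0,0,0,0,0])

```text
time: 7.43
tool_pos: [464.5, -31.5, -13.8]
tcp_rot: [177.8, 89.9, 169.8]
ft_force: [0.4, -0.3, -0.2]
finger_gap: -0.1
```

```bash
python3 - <<'E'
from h import *
from h import cloud
s=snap('scene','s3'); Q=cloud(s); print(sensors.sense()['ft_force'],sensors.sense()['tool_pos'])
m=(Q[...,0]>440)&(Q[...,0]<480)&(Q[...,1]>-50)&(Q[...,1]<-10)&(Q[...,2]>6)&(Q[...,2]<150)
z=Q[m][:,2]; print(np.sort(z)[:8].round(1))
a=cv2.imread('pics/s3.png')[180:285,205:325]; cv2.imwrite('pics/s3c.png',cv2.resize(a,None,fx=5,fy=5,interpolation=cv2.INTER_CUBIC))
E
```

```text
[ 0.30680625 -0.02744679 -0.48025925] [465.11765598 -31.62736008 -13.16651582]
[20.9 22.9 23.8 24.8 26.1 27.4 28.7 29.1]
```

View pics/s3c.png

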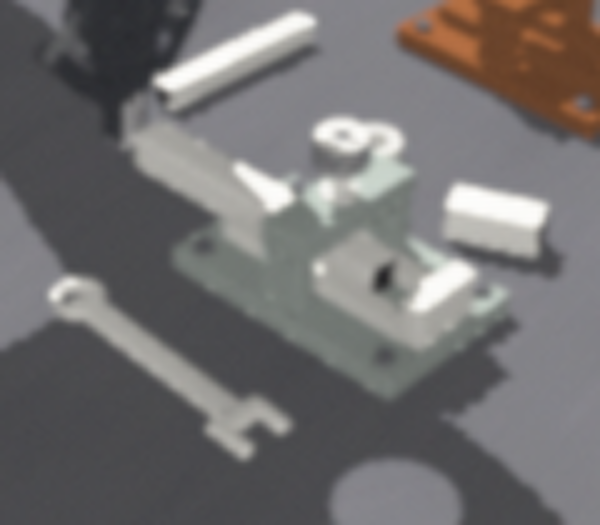

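Request:
drive_tool(moves=[0,0,0.3,0,0,0,0,0,0.3,0,0,0,0,0,0.3,0,0,0,0,0,0.3,0,0,0,0,0,0.3,0,0,0,0,0,0.3,0,0,0,0,0,0.3,0,0,0,0,0,0.3,0,0,0])

```text
time: 8.15
tool_pos: [489.1, -35.0, -12.8]
tcp_rot: [178.6, 90.0, 170.6]
ft_force: [-4.6, 0.9, 3.2]
finger_gap: 0.1
```

Request:
drive_tool(moves=[0,0,0.1,0,0,0,0,0,0.1,0,0,0,0,0,0.1,0,0,0])

```text
time: 8.4
tool_pos: [492.0, -35.4, -12.8]
tcp_rot: [177.4, 90.0, 169.4]
ft_force: [-4.9, 0.7, 3.7]
finger_gap: -0.1
```

```bash
python3 - <<'E'
from h import *
from h import cloud
s=snap('scene','s4'); Q=cloud(s); st=sensors.sense();print(st['ft_force'],st['wrist_torque'],st['tool_pos'])
m=(Q[...,0]>440)&(Q[...,0]<590)&(Q[...,1]>-70)&(Q[...,1]<-5)&(Q[...,2]>36)&(Q[...,2]<43)
a=cv2.imread('pics/s4.png')[180:285,205:325]; cv2.imwrite('pics/s4c.png',cv2.resize(a,None,fx=5,fy=5,interpolation=cv2.INTER_CUBIC))
E
```

```text
[-4.49297002  0.42158314  4.44813386] [ 0.08892474  0.617466   -0.05837628] [492.23278272 -35.43728312 -12.68606961]
```

View pics/s4c.png

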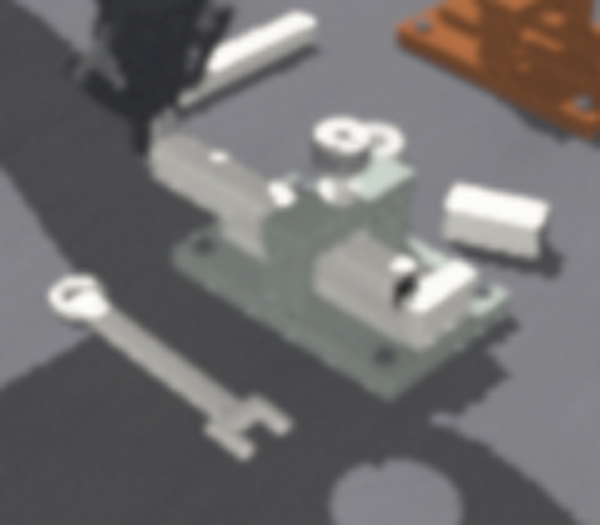

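Request:
drive_tool(moves=[0,0,0.15,0,0,0,0,0,0.15,0,0,0,0,0,0.15,0,0,0,0,0,0.15,0,0,0,0,0,0.1,0,0,0,0,0,0.1,0,0,0])

```text
time: 8.95
tool_pos: [499.9, -36.5, -12.7]
tcp_rot: [178.4, 90.0, 170.5]
ft_force: [-5.3, 0.9, 5.0]
finger_gap: 0.2
```

Request:
drive_tool(moves=[0,0,0.08,0,0,0,0,0,0.08,0,0,0,0,0,0.08,0,0,0])

```text
time: 9.2
tool_pos: [502.2, -36.8, -12.6]
tcp_rot: [178.7, 90.0, 170.7]
ft_force: [-5.5, 0.6, 3.7]
finger_gap: -0.0
```

```bash
python3 - <<'E'
from h import *
snap('top','t5'); st=sensors.sense();print(st['ft_force'],st['tool_pos'])
a=cv2.imread('pics/t5.png')[140:210,240:300]; cv2.imwrite('pics/t5c.png',cv2.resize(a,None,fx=8,fy=8,interpolation=cv2.INTER_CUBIC))
E
```

```text
[-2.83820421  0.91537464 -0.48108285] [502.52852228 -36.87644179 -12.59923856]
```

View pics/t5c.png

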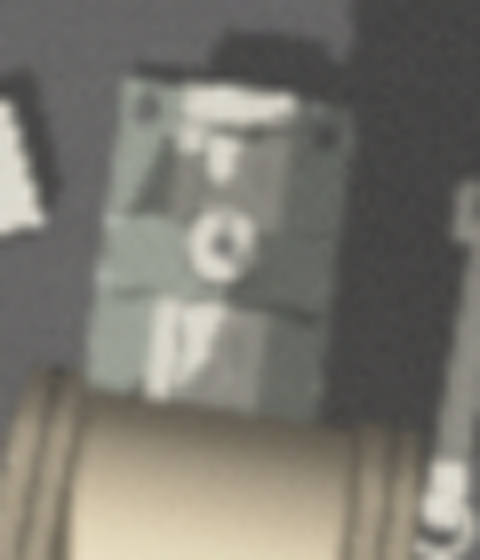

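Request:
drive_tool(moves=[0,0,0.06,0,0,0,0,0,0.06,0,0,0,0,0,0.06,0,0,0])

```text
time: 9.5
tool_pos: [504.0, -37.1, -12.7]
tcp_rot: [176.1, 90.0, 168.1]
ft_force: [-4.7, 1.2, 3.9]
finger_gap: -0.1
```

Request:
drive_tool(moves=[0,0,0.06,0,0,0,0,0,0.06,0,0,0])

```text
time: 9.67
tool_pos: [505.2, -37.3, -12.7]
tcp_rot: [-178.1, 90.0, 173.9]
ft_force: [-4.2, 0.5, 4.9]
finger_gap: 0.3
```

Request:
drive_tool(moves=[0,0,0.06,0,0,0,0,0,0.06,0,0,0])

```text
time: 9.83
tool_pos: [506.4, -37.4, -12.7]
tcp_rot: [175.9, 90.0, 167.9]
ft_force: [-5.8, -0.9, 4.4]
finger_gap: 0.1
```

Request:
drive_tool(moves=[0,0,0.05,0,0,0,0,0,0.05,0,0,0])

```text
time: 10.0
tool_pos: [507.4, -37.6, -12.7]
tcp_rot: [-176.9, 90.0, 175.2]
ft_force: [-6.3, 1.6, 5.0]
finger_gap: -0.1
```

Request:
drive_tool(moves=[0,0,0.04,0,0,0,0,0,0.02,0,0,0])

```text
time: 10.17
tool_pos: [508.0, -37.6, -12.7]
tcp_rot: [177.4, 90.0, 169.4]
ft_force: [-5.3, 0.3, 4.6]
finger_gap: -0.1
```

Request:
drive_tool(moves=[0,0,0.03,0,0,0,0,0,0.03,0,0,0])

```text
time: 10.33
tool_pos: [508.6, -37.7, -12.7]
tcp_rot: [-179.3, 90.0, 172.7]
ft_force: [-5.4, 1.4, 4.1]
finger_gap: 0.2
```

Request:
drive_tool(moves=[0,0,0.03,0,0,0,0,0,0.03,0,0,0])

```text
time: 10.5
tool_pos: [509.0, -37.8, -12.7]
tcp_rot: [-179.9, 90.0, 172.2]
ft_force: [-7.5, 1.3, 6.1]
finger_gap: 0.1
```

Force is beginning to rise. I'll take smaller steps.

Request:
drive_tool(moves=[0,0,0.03,0,0,0,0,0,0.0,0,0,0])

```text
time: 10.67
tool_pos: [508.9, -37.8, -12.7]
tcp_rot: [-179.6, 89.9, 172.5]
ft_force: [-7.8, 1.1, 6.5]
finger_gap: -0.2
```

Request:
drive_tool(moves=[0,0,0.03,0,0,0,0,0,0.0,0,0,0])

```text
time: 10.83
tool_pos: [508.9, -37.7, -12.8]
tcp_rot: [179.7, 89.9, 171.7]
ft_force: [-10.9, 1.2, 9.0]
finger_gap: -0.3
```

Request:
drive_tool(moves=[0,0,0.03,0,0,0,0,0,0.0,0,0,0])

```text
time: 11.0
tool_pos: [508.9, -37.8, -12.8]
tcp_rot: [-179.4, 89.8, 172.6]
ft_force: [-11.3, 1.2, 9.2]
finger_gap: -0.1
```

Request:
drive_tool(moves=[0,0,0,0,0,0,0,0,0,0,0,0,0,0,-0.2,0,0,0,0,0,-0.6,0,0,0,0,0,-1,0,0,0,-2,0,-2,0,0,0,-3,0,-1.5,0,0,0,-3.5,0,0,0,0,0,-3.5,0,0,0,0,0,-3.5,0,0,0,0,0,-3.5,0,0,0,0,0,-2.5,0,0,0,0,0,0,0,0,0], hand=7)

```text
$.moves: bad value
```

```bash
python3 - <<'E'
from h import *
from h import to
to((647,-57,200),115)
s=sensors.sense();print(s['tool_pos'],s['finger_gap'],s['ft_force'],s['wrist_torque'])
snap('scene','s6')
a=cv2.imread('pics/s6.png')[180:285,205:325]; cv2.imwrite('pics/s6c.png',cv2.resize(a,None,fx=5,fy=5,interpolation=cv2.INTER_CUBIC))
snap('wrist','w6')
E
```

```text
t 11.0 shift cm [-2.132e+01  1.000e-02  1.389e+01] norm 25.45 yaw of tool y 82.03 j [-10.    6.3 110.1  -0.   63.8 -92. ]
wx -32.96534480788493 or -32.96534480788495
tilt [-0.   -0.17  0.  ]
[508.86281668 -37.75008691 -12.83704231] -0.06564310073052146 [-11.26968789   1.24384075   9.1649154 ] [ 0.19897322  1.66568266 -0.01748518]
```

View pics/s6c.png

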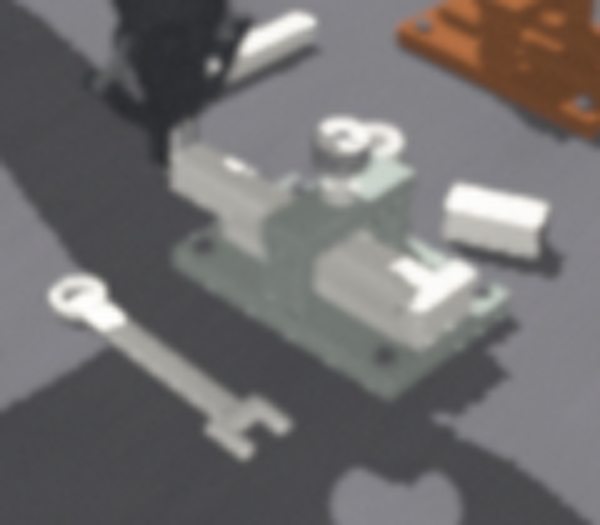

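View pics/w6.png

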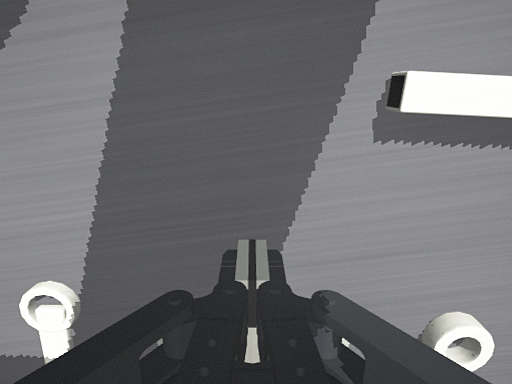

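Request:
drive_tool(moves=[0,0,-0.2,0,0,0,0,0,-0.6,0,0,0,0,0,-1,0,0,0,0,0,-1,0,0,0,-1.5,0,0,0,0,0,-2,0,0,0,0,0,-2,0,0,0,0,0,-2,0,0,0,0,0,-2,0,0,0,0,0,-2,0,0,0,0,0,-2,0,0,0,0,0,-2,0,0,0,0,0,-1,0,0,0,0,0,0,0,0,0,0,0], hand=7)

```text
time: 12.27
tool_pos: [484.6, -34.4, 155.2]
tcp_rot: [-1.7, 89.7, -9.7]
ft_force: [0.1, -0.2, -0.2]
finger_gap: 70.3
```

```bash
python3 - <<'E'
from h import *
from h import to,pose
to((647,-57,150),115)
s,R=pose();print(s['tool_pos'],s['finger_gap'],s['ft_force'],s['wrist_torque'])
w=snap('wrist','w7');np.savez('w7p.npz',R=R,p=s['tool_pos']); snap('top','t7')
E
```

```text
t 12.2667 shift cm [ 0.62  0.02 16.4 ] norm 16.41 yaw of tool y 82.03 j [-10.1  -9.5 106.6   0.   82.5 -92.1]
wx -32.97426479529955 or -32.97426479529955
tilt [0.   0.34 0.01]
[484.56673692 -34.43116173 155.21990756] 70.29595068257612 [ 0.12660377 -0.17634757 -0.19841468] [-0.01587063  0.01534804 -0.00491285]
```

View pics/w7.png

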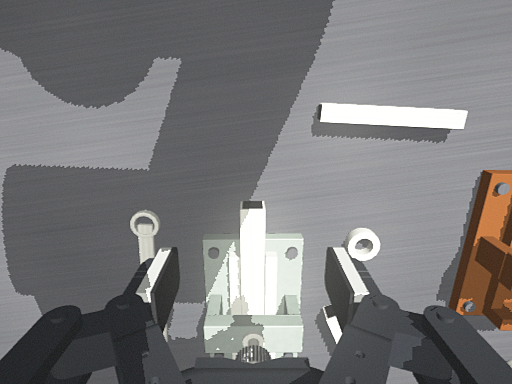

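Request:
drive_tool(moves=[0,0,2,0,0,0,0,0,2,0,0,0,0,0,2,0,0,0,0,0,2,0,0,0,0,0,2,0,0,0,0,0,2,0,0,0,0,0,2,0,0,0,0,0,1.6,0,0,0,0,0,0.8,0,0,0,0,0,0,0,0,0,0,0,0,0,0,0])

```text
time: 13.28
tool_pos: [643.8, -56.7, 149.9]
tcp_rot: [178.3, 89.8, 170.4]
ft_force: [-0.8, 0.4, -1.5]
finger_gap: 70.3
```

```bash
python3 - <<'E'
from h import *
from h import to,pose,cloud
to((647,-57,150),122)
s,R=pose();p=s['tool_pos'];print(p)
w=snap('wrist','w8')
K=w['camera_matrix'];z=w['z_map'];v,u=np.mgrid[0:384,0:512]
c=np.stack([(u-K[0,2])/K[0,0]*z,(v-K[1,2])/K[1,1]*z,z],-1);M=w['mount'];t=c@M[:3,:3].T+M[:3,3];P=t@R.T+p
m=(z>0)&(P[...,2]>106)&(P[...,2]<120)&(abs(P[...,0]-647)<40)&(abs(P[...,1]+57)<40)
q=P[m].astype(np.float32);print(len(q),q.mean(0),cv2.minEnclosingCircle(q[:,:2].copy()),cv2.minAreaRect(q[:,:2].copy()))
Q=dict(np.load('t7.npz'));Pc=cloud(Q)
m=(Pc[...,0]>600)&(Pc[...,0]<690)&(abs(Pc[...,1]+57)<30)&(Pc[...,2]>103)&(Pc[...,2]<125);q=Pc[m].astype(np.float32);print(len(q),q.mean(0),cv2.minEnclosingCircle(q[:,:2].copy()))
# wrist: tail x
m=(abs(P[...,2]-40)<4)&(P[...,0]<600)&(abs(P[...,1]+45)<25);print(np.sort(P[m][:,0])[:5])
E
```

```text
t 13.2833 shift cm [-0.02  0.01  0.32] norm 0.32 yaw of tool y 82.02 j [ -9.6  16.2  80.5   0.   83.5 -91.6]
wx -39.97573117181338 or -39.97573117181338
tilt [-0.   -0.2  -0.01]
[643.83217445 -56.68687979 149.85240535]
1630 [648.13104  -55.766922 111.51995 ] ((649.4678955078125, -56.019874572753906), 17.243953704833984) ((649.1732177734375, -55.9317626953125), (33.362369537353516, 33.70830154418945), 80.71016693115234)
74 [647.72375  -54.792492 111.538246] ((648.3697509765625, -54.9840202331543), 16.655115127563477)
[519.5476856  519.80746631 519.85026087 519.93077605 520.12136957]
```

View pics/w8.png

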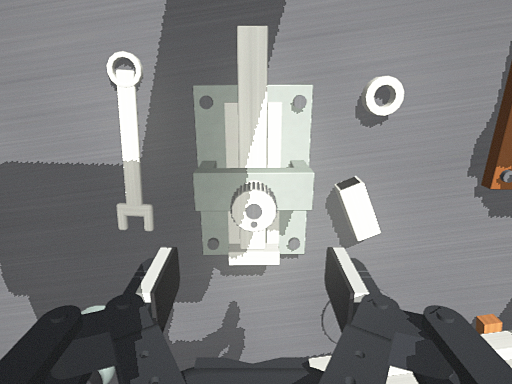

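Request:
drive_tool(moves=[0,0,0.48,-5,0,0,0,0,0,-7,0,0,0,0,0,-7,0,0,0,0,0,-7,0,0,0,0,0,-7,0,0,0,0,0,-7,0,0,0,0,0,0,0,0,0,0,0,0,0,0,0,0,0,0,0,0])

```text
time: 14.08
tool_pos: [649.2, -57.4, 152.1]
tcp_rot: [140.2, 90.0, 172.0]
ft_force: [-0.0, -1.3, 0.5]
finger_gap: 70.0
```

```bash
python3 - <<'E'
from h import *
from h import to,pose,cloud
to((648.7,-56,47),122)
s,R=pose();p=s['tool_pos'];print(p,s['wrist_torque'],s['ft_force'])
w=snap('wrist','w9')
K=w['camera_matrix'];z=w['z_map'];v,u=np.mgrid[0:384,0:512]
c=np.stack([(u-K[0,2])/K[0,0]*z,(v-K[1,2])/K[1,1]*z,z],-1);M=w['mount'];t=c@M[:3,:3].T+M[:3,3];P=t@R.T+p
m=(z>0)&(P[...,2]>108)&(P[...,2]<116)&(abs(P[...,0]-647)<40)&(abs(P[...,1]+57)<40)
q=P[m].astype(np.float32);print(len(q),q.mean(0),cv2.minEnclosingCircle(q[:,:2].copy()))
T=t[m].astype(np.float32);print('tool yz',cv2.minEnclosingCircle(T[:,1:].copy()))
f=(z>0)&(z<215)&(t[...,0]>-75); T=t[f]; 
for sgn in (-1,1):
    k=T[T[:,1]*sgn>5]; print(sgn,'tip x',np.sort(k[:,0])[-3:],'inner y',np.sort(k[:,1]*sgn)[:3],'z range',np.percentile(k[:,2],[2,98]))
E
```

```text
t 14.0833 shift cm [10.51  0.14  0.04] norm 10.51 yaw of tool y 121.79 j [  -9.6   16.8   79.6   -0.    83.7 -131.3]
wx -0.2149739367824992 or -0.214973936782485
tilt [-0.   -0.02 -0.01]
[649.18145816 -57.40645002 152.11559189] [-0.01314901 -0.00411812 -0.01030571] [-0.00326963 -1.26099948  0.51877876]
1578 [648.7774  -56.37451 111.64385] ((649.8746337890625, -55.870208740234375), 17.201215744018555)
tool yz ((0.9301494359970093, 1.4117088317871094), 17.20123291015625)
-1 tip x [-38.86259059 -38.75631736 -38.64990009] inner y [34.58075003 34.66742442 34.67379821] z range [-10.43473347  11.03911969]
1 tip x [-39.57008695 -39.52625637 -38.89670543] inner y [34.34563431 34.35269822 34.36581315] z range [-10.45202151  11.11645753]
```

View pics/w9.png

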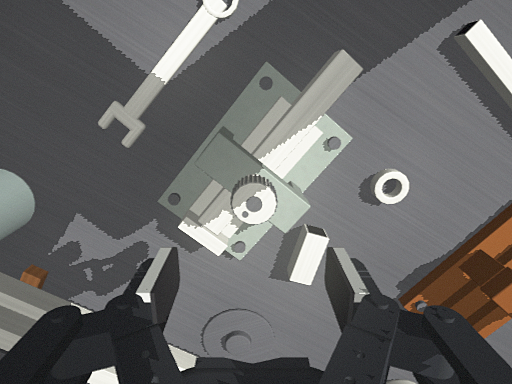

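Request:
drive_tool(moves=[1,0.1,0.06,0,0,0,1.5,0,0,0,0,0,1.5,0,0,0,0,0,1.5,0,0,0,0,0,1.5,0,0,0,0,0,1.2,0,0,0,0,0,1,0,0,0,0,0,0.7,0,0,0,0,0,0.3,0,0,0,0,0,0,0,0,0,0,0,0,0,0,0,0,0])

```text
time: 15.05
tool_pos: [650.1, -56.4, 50.8]
tcp_rot: [-41.2, 90.0, -9.1]
ft_force: [-0.4, 0.1, 1.1]
finger_gap: 69.7
```

```bash
python3 - <<'E'
from h import *
from h import to,pose,cloud
to((648.7,-56,50),122)
s,R=pose();p=s['tool_pos'];print(p,s['wrist_torque'],s['ft_force'])
w=snap('wrist','w10')
K=w['camera_matrix'];z=w['z_map'];v,u=np.mgrid[0:384,0:512]
c=np.stack([(u-K[0,2])/K[0,0]*z,(v-K[1,2])/K[1,1]*z,z],-1);M=w['mount'];t=c@M[:3,:3].T+M[:3,3];P=t@R.T+p
m=(z>0)&(P[...,2]>108)&(P[...,2]<114)&(np.hypot(P[...,0]-649,P[...,1]+56)<22)
T=t[m].astype(np.float32);print(len(T),P[m].mean(0),'tool yz',cv2.minEnclosingCircle(T[:,1:].copy()))
E
```

```text
t 15.05 shift cm [ 0.08  0.11 -0.09] norm 0.17 yaw of tool y 122.01 j [  -9.5   21.6   84.6    0.    73.7 -131.5]
wx 0.013073735502061368 or 0.013073735502075579
tilt [0.   0.03 0.03]
[650.06266247 -56.42297553  50.8423699 ] [ 0.01123522 -0.02468077 -0.01418729] [-0.35391478  0.12238023  1.14692445]
4369 [648.09180694 -56.79268613 111.5881487 ] tool yz ((0.61119544506073, 0.029449462890625), 17.757780075073242)
```

View pics/w10.png

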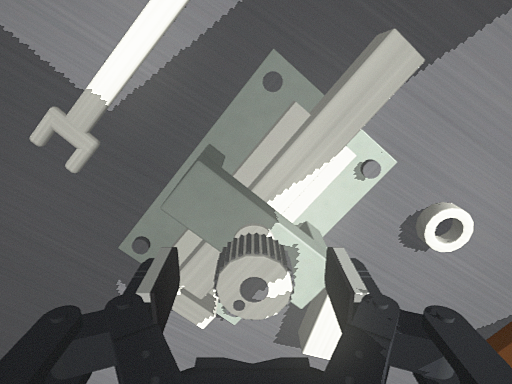

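```bash
python3 - <<'E'
from h import *
w=dict(np.load('w10.npz'))
K=w['camera_matrix'];z=w['z_map'];M=w['mount']
# head top plane at tool x = -(112-50.8)
X=-61.0
for (u,v) in [(254,289),(217,290),(292,290),(254,319),(254,262)]:
    d=M[:3,:3]@np.array([(u-K[0,2])/K[0,0],(v-K[1,2])/K[1,1],1]); k=(X-M[0,3])/d[0]; print(u,v,(M[:3,3]+k*d).round(1), z[v,u])
a=cv2.imread('pics/w10.png')[215:335,190:320]; cv2.imwrite('pics/w10c.png',cv2.resize(a,None,fx=5,fy=5,interpolation=cv2.INTER_CUBIC))
E
```

```text
254 289 [-61.    0.9  -0. ] 133.72919
217 290 [-61.  -14.4   0.5] 133.95795
292 290 [-61.   16.6   0.4] 135.04378
254 319 [-61.    0.9  15.1] 138.65356
254 262 [-61.    0.9 -12.8] 129.45618
```

View pics/w10c.png

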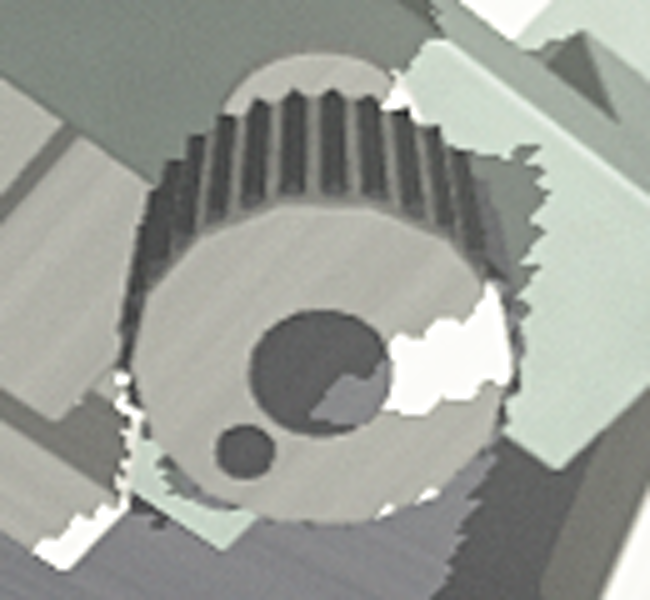

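Request:
drive_tool(moves=[0,0.09,0,0,0,0,0,0,0,0,0,0,0,0,0,0,0,0,0,0,0,0,0,0,0,0,0,0,0,0,0,0,0,0,0,0,0,0,0,0,0,0,0,0,0,0,0,0,0,0,0,0,0,0,0,0,0,0,0,0], hand=2.6, grip_force=40)

```text
time: 15.93
tool_pos: [649.7, -55.7, 51.0]
tcp_rot: [-43.1, 89.9, -11.0]
ft_force: [-0.4, -0.2, 5.0]
finger_gap: 30.8
```

```bash
python3 - <<'E'
from h import *
s=sensors.sense();print(s['tool_pos'],s['wrist_torque'],s['ft_force'],s['finger_gap'],s['joint_pos'])
E
```

```text
[649.67127816 -55.69961044  50.9999147 ] [-0.05718934  0.0910966   0.01782516] [-0.38619382 -0.1761989   4.95459866] 30.801382148970667 [-9.40273694e+00  2.15230456e+01  8.46897950e+01 -1.87227938e-03
  7.37242291e+01 -1.31425759e+02]
```

Request:
drive_tool(moves=[0.01,0,0,5,0,0,0.01,0,0,5,0,0,0.01,0,0,5,0,0,0.01,0,0,5,0,0])

```text
time: 16.27
tool_pos: [649.8, -55.9, 50.6]
tcp_rot: [-36.6, 89.9, -24.8]
ft_force: [-0.2, -2.0, 4.1]
finger_gap: 30.7
```

```bash
cat > st.py <<'E'
from h import *
from h import pose
s,R=pose();y=np.degrees(np.arctan2(R[1,1],R[0,1]))
print('t',round(float(s['time']),2),'turned',round((122.0-y)%360,1),'Tz',s['wrist_torque'].round(3),'F',s['ft_force'].round(1),'z',s['tool_pos'].round(1),'gap',round(s['finger_gap'],1),'j6',round(s['joint_pos'][5],1))
E
python3 st.py
```

```text
t 16.27 turned 20.2 Tz [-0.271  0.035  0.046] F [-0.2 -2.   4.1] z [649.8 -55.9  50.6] gap 30.7 j6 -111.2
```

Request:
drive_tool(moves=[0.01,0,0,5,0,0,0.01,0,0,5,0,0])

```text
time: 16.43
tool_pos: [649.8, -56.1, 50.4]
tcp_rot: [-33.3, 89.9, -31.5]
ft_force: [0.9, -1.8, 5.1]
finger_gap: 30.9
```

```bash
python3 st.py
```

```text
t 16.43 turned 30.2 Tz [-0.354  0.024  0.067] F [ 0.9 -1.8  5.1] z [649.8 -56.1  50.4] gap 30.9 j6 -101.2
```

Request:
drive_tool(moves=[0.01,0,0,5,0,0,0.01,0,0,4,0,0])

```text
time: 16.6
tool_pos: [649.8, -56.2, 50.2]
tcp_rot: [-29.5, 89.9, -36.7]
ft_force: [-0.4, -2.9, 5.3]
finger_gap: 30.6
```

```bash
python3 st.py
```

```text
t 16.6 turned 39.2 Tz [-0.437  0.034  0.048] F [-0.4 -2.9  5.3] z [649.8 -56.2  50.2] gap 30.6 j6 -92.2
```

Request:
drive_tool(moves=[0.01,0,0,4,0,0,0.01,0,0,4,0,0])

```text
time: 16.77
tool_pos: [649.8, -56.3, 50.0]
tcp_rot: [-25.1, 89.9, -40.3]
ft_force: [0.2, -3.0, 6.6]
finger_gap: 30.4
```

```bash
python3 st.py
```

```text
t 16.77 turned 47.2 Tz [-0.491  0.128  0.062] F [ 0.2 -3.   6.6] z [649.8 -56.3  50. ] gap 30.4 j6 -84.2
```

Request:
drive_tool(moves=[0.01,0,0,4,0,0,0.01,0,0,4,0,0])

```text
time: 16.93
tool_pos: [649.7, -56.5, 49.9]
tcp_rot: [-22.5, 89.9, -45.7]
ft_force: [-0.9, -3.5, 5.4]
finger_gap: 31.0
```

```bash
python3 st.py
```

```text
t 16.93 turned 55.2 Tz [-0.504  0.153  0.038] F [-0.9 -3.5  5.4] z [649.7 -56.5  49.9] gap 31.0 j6 -76.2
```

Request:
drive_tool(moves=[0.01,0,0,4,0,0,0.01,0,0,4,0,0])

```text
time: 17.1
tool_pos: [649.7, -56.6, 49.7]
tcp_rot: [-19.9, 89.9, -51.1]
ft_force: [-0.4, -3.5, 6.4]
finger_gap: 30.9
```

```bash
python3 st.py
```

```text
t 17.1 turned 63.2 Tz [-0.597  0.22   0.024] F [-0.4 -3.5  6.4] z [649.7 -56.6  49.7] gap 30.9 j6 -68.2
```

Request:
drive_tool(moves=[0.01,0,0,4,0,0,0.01,0,0,4,0,0])

```text
time: 17.27
tool_pos: [649.6, -56.7, 49.5]
tcp_rot: [-17.6, 89.9, -56.8]
ft_force: [-2.0, -5.3, 5.8]
finger_gap: 30.8
```

```bash
python3 st.py
```

```text
t 17.27 turned 71.2 Tz [-0.637  0.233  0.036] F [-2.  -5.3  5.8] z [649.6 -56.7  49.5] gap 30.8 j6 -60.2
```

Request:
drive_tool(moves=[0.01,0,0,4,0,0,0.01,0,0,4,0,0])

```text
time: 17.43
tool_pos: [649.5, -56.7, 49.3]
tcp_rot: [-14.8, 89.9, -62.0]
ft_force: [-3.4, -5.0, 7.3]
finger_gap: 31.7
```

```bash
python3 st.py
```

```text
t 17.43 turned 79.2 Tz [-0.721  0.387  0.037] F [-3.4 -5.   7.3] z [649.5 -56.7  49.3] gap 31.7 j6 -52.2
```

Request:
drive_tool(moves=[0.01,-0.05,0,4,0,0,0.01,0,0,4,0,0])

```text
time: 17.6
tool_pos: [649.4, -56.9, 49.2]
tcp_rot: [13.0, 89.9, -42.2]
ft_force: [-0.6, -2.4, 6.3]
finger_gap: 31.0
```

```bash
python3 st.py
```

```text
t 17.6 turned 87.2 Tz [-0.571  0.177  0.092] F [-0.6 -2.4  6.3] z [649.4 -56.9  49.2] gap 31.0 j6 -44.3
```

Request:
drive_tool(moves=[0.01,0,0,4,0,0,0.01,0,0,4,0,0])

```text
time: 17.77
tool_pos: [649.3, -56.9, 49.0]
tcp_rot: [14.5, 89.9, -48.7]
ft_force: [-0.5, -3.9, 7.2]
finger_gap: 30.7
```

```bash
python3 st.py
```

```text
t 17.77 turned 95.2 Tz [-0.555  0.278  0.052] F [-0.5 -3.9  7.2] z [649.3 -56.9  49. ] gap 30.7 j6 -36.3
```

```bash
cat >> st.py <<'E'
T=[];F=[]
for i in range(4):
    snapshot('wrist'); q=sensors.sense(); T.append(q['wrist_torque'][2]); F.append(q['ft_force'])
print('mean Tz',np.mean(T).round(4),'sd',np.std(T).round(4),'F',np.mean(F,0).round(1))
E
python3 st.py
```

```text
t 17.77 turned 95.2 Tz [-0.555  0.278  0.052] F [-0.5 -3.9  7.2] z [649.3 -56.9  49. ] gap 30.7 j6 -36.3
mean Tz 0.0292 sd 0.0244 F [-1.  -3.4  6.7]
```

Request:
drive_tool(moves=[0.005,0,0,4,0,0,0.005,0,0,4,0,0])

```text
time: 18.13
tool_pos: [649.2, -56.9, 48.9]
tcp_rot: [13.4, 89.9, -57.8]
ft_force: [-2.0, -3.1, 6.9]
finger_gap: 30.7
```

```bash
python3 st.py
```

```text
t 18.13 turned 103.2 Tz [-0.605  0.358  0.059] F [-2.  -3.1  6.9] z [649.2 -56.9  48.9] gap 30.7 j6 -28.3
mean Tz 0.0372 sd 0.0201 F [-1.6 -3.5  6.3]
```

```bash
sed -i 's/range(4)/range(8)/' st.py
```

Request:
drive_tool(moves=[0.005,-0.03,0,4,0,0,0.005,0,0,4,0,0])

```text
time: 18.5
tool_pos: [649.0, -57.0, 48.7]
tcp_rot: [32.0, 89.9, -47.1]
ft_force: [0.2, -3.5, 5.5]
finger_gap: 31.0
```

```bash
python3 st.py
```

```text
t 18.5 turned 111.2 Tz [-0.557  0.164  0.069] F [ 0.2 -3.5  5.5] z [649.  -57.   48.7] gap 31.0 j6 -20.3
mean Tz 0.0385 sd 0.0274 F [-0.5 -3.4  5.7]
```

Request:
drive_tool(moves=[0.01,0,0,4,0,0,0.005,0,0,4,0,0])

```text
time: 19.07
tool_pos: [648.9, -57.0, 48.5]
tcp_rot: [31.3, 89.9, -55.8]
ft_force: [-1.4, -4.1, 5.9]
finger_gap: 31.0
```

```bash
python3 st.py
```

```text
t 19.07 turned 119.2 Tz [-0.5    0.286  0.051] F [-1.4 -4.1  5.9] z [648.9 -57.   48.5] gap 31.0 j6 -12.3
mean Tz 0.0327 sd 0.029 F [-1.4 -3.2  5.9]
```

```bash
python3 - <<'E'
from h import *
snap('wrist','w11')
a=cv2.imread('pics/w11.png')[215:335,190:320]; cv2.imwrite('pics/w11c.png',cv2.resize(a,None,fx=4,fy=4,interpolation=cv2.INTER_CUBIC))
E
```

```text
(no output)
```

View pics/w11c.png

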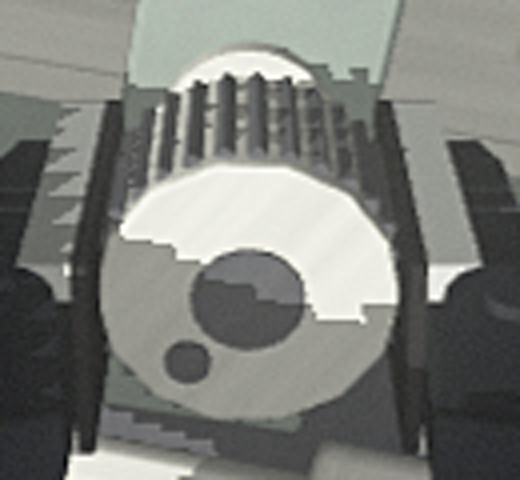

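The dot on the head, now at crop (187,360), is still at lower left relative to the jaws. The head is turning with the gripper and isn't slipping, so I'll carry on.

Request:
drive_tool(moves=[0.01,0,0,4,0,0,0.005,0,0,4,0,0])

```text
time: 19.68
tool_pos: [648.8, -57.0, 48.3]
tcp_rot: [30.1, 89.9, -65.1]
ft_force: [-2.2, -5.2, 6.7]
finger_gap: 30.9
```

```bash
python3 st.py
```

```text
t 19.68 turned 127.2 Tz [-0.566  0.337  0.067] F [-2.2 -5.2  6.7] z [648.8 -57.   48.3] gap 30.9 j6 -4.3
mean Tz 0.0454 sd 0.0277 F [-1.9 -3.4  6.3]
```

Request:
drive_tool(moves=[0.01,-0.02,0,4,0,0,0.005,0,0,4,0,0])

```text
time: 20.25
tool_pos: [648.7, -57.0, 48.2]
tcp_rot: [45.3, 89.9, -57.9]
ft_force: [-1.9, -3.2, 5.8]
finger_gap: 30.7
```

```bash
python3 st.py
```

```text
t 20.25 turned 135.2 Tz [-0.54   0.289  0.044] F [-1.9 -3.2  5.8] z [648.7 -57.   48.2] gap 30.7 j6 3.7
mean Tz 0.0282 sd 0.0345 F [-1.6 -3.6  6. ]
```

```bash
sed -i "s/T=\[\];F=\[\]/T=[];F=[];J=[]/; s/F.append(q\['ft_force'\])/F.append(q['ft_force']);J.append(q['joint_efforts'][5])/; s/^print('mean Tz'/print('J6',np.mean(J).round(4),np.std(J).round(4),'mean Tz'/" st.py; tail -4 st.py
```

```text
T=[];F=[];J=[]
for i in range(8):
    snapshot('wrist'); q=sensors.sense(); T.append(q['wrist_torque'][2]); F.append(q['ft_force']);J.append(q['joint_efforts'][5])
print('J6',np.mean(J).round(4),np.std(J).round(4),'mean Tz',np.mean(T).round(4),'sd',np.std(T).round(4),'F',np.mean(F,0).round(1))
```

Request:
drive_tool(moves=[0.01,0,0,4,0,0,0.005,0,0,4,0,0])

```text
time: 20.82
tool_pos: [648.6, -56.9, 48.0]
tcp_rot: [45.8, 89.9, -65.4]
ft_force: [-2.6, -3.6, 6.6]
finger_gap: 30.8
```

```bash
python3 st.py
```

```text
t 20.82 turned 143.2 Tz [-0.521  0.42   0.043] F [-2.6 -3.6  6.6] z [648.6 -56.9  48. ] gap 30.8 j6 11.7
J6 0.1525 0.6468 mean Tz 0.032 sd 0.0331 F [-2.1 -3.4  6.3]
```

Request:
drive_tool(moves=[0.01,0,0,4,0,0,0.005,0,0,4,0,0])

```text
time: 21.38
tool_pos: [648.5, -56.9, 47.9]
tcp_rot: [45.3, 89.9, -73.8]
ft_force: [-2.9, -3.4, 5.6]
finger_gap: 30.9
```

```bash
python3 st.py
```

```text
t 21.38 turned 151.2 Tz [-0.479  0.455  0.003] F [-2.9 -3.4  5.6] z [648.5 -56.9  47.9] gap 30.9 j6 19.7
J6 0.1521 0.6468 mean Tz 0.04 sd 0.0283 F [-2.4 -3.5  6.5]
```

```bash
sed -i "s/'J6',np.mean(J).round(4),np.std(J).round(4)/'J6',np.array(J[-4:]).round(3)/" st.py
```

Request:
drive_tool(moves=[0.01,0,0,4,0,0,0.005,0,0,4,0,0])

```text
time: 21.95
tool_pos: [648.4, -56.8, 47.7]
tcp_rot: [43.4, 89.9, -83.7]
ft_force: [-3.3, -3.0, 6.7]
finger_gap: 31.1
```

```bash
python3 st.py
```

```text
t 21.95 turned 159.2 Tz [-0.397  0.486  0.063] F [-3.3 -3.   6.7] z [648.4 -56.8  47.7] gap 31.1 j6 27.7
J6 [0.066 0.04  0.035 0.033] mean Tz 0.0209 sd 0.024 F [-2.8 -3.   6.5]
```

Request:
drive_tool(moves=[0.01,0,0,4,0,0,0.005,0,0,4,0,0])

```text
time: 22.52
tool_pos: [648.3, -56.8, 47.5]
tcp_rot: [43.4, 89.9, -91.8]
ft_force: [-3.3, -2.0, 7.3]
finger_gap: 30.7
```

```bash
python3 st.py
```

```text
t 22.52 turned 167.2 Tz [-0.377  0.575  0.044] F [-3.3 -2.   7.3] z [648.3 -56.8  47.5] gap 30.7 j6 35.7
J6 [0.066 0.04  0.034 0.033] mean Tz 0.0305 sd 0.0403 F [-3.4 -2.8  6.9]
```

Request:
drive_tool(moves=[0.01,0,0,4,0,0,0.005,0,0,4,0,0])

```text
time: 23.08
tool_pos: [648.2, -56.7, 47.3]
tcp_rot: [34.7, 89.9, -108.5]
ft_force: [-3.6, -3.6, 6.9]
finger_gap: 30.8
```

```bash
python3 st.py
```

```text
t 23.08 turned 175.2 Tz [-0.38   0.609  0.01 ] F [-3.6 -3.6  6.9] z [648.2 -56.7  47.3] gap 30.8 j6 43.7
J6 [0.068 0.042 0.036 0.035] mean Tz 0.0422 sd 0.0234 F [-3.6 -2.8  7.5]
```

Request:
drive_tool(moves=[0.01,0,0,4,0,0,0.005,0,0,4,0,0])

```text
time: 23.65
tool_pos: [648.2, -56.6, 47.2]
tcp_rot: [38.7, 90.0, -112.4]
ft_force: [-4.5, -2.4, 9.0]
finger_gap: 30.9
```

```bash
python3 st.py
```

```text
t 23.65 turned 183.2 Tz [-0.299  0.715  0.135] F [-4.5 -2.4  9. ] z [648.2 -56.6  47.2] gap 30.9 j6 51.7
J6 [0.093 0.067 0.062 0.06 ] mean Tz 0.0602 sd 0.0227 F [-3.8 -1.9  7.8]
```

Request:
drive_tool(moves=[0.008,0,0,4,0,0])

```text
time: 24.13
tool_pos: [648.1, -56.5, 47.2]
tcp_rot: [37.8, 90.0, -117.1]
ft_force: [-5.4, -1.5, 8.9]
finger_gap: 30.8
```

```bash
python3 st.py
```

```text
t 24.13 turned 186.9 Tz [-0.195  0.742  0.055] F [-5.4 -1.5  8.9] z [648.1 -56.5  47.2] gap 30.8 j6 55.5
J6 [0.109 0.085 0.08  0.078] mean Tz 0.064 sd 0.0348 F [-4.4 -1.6  8.2]
```

Request:
drive_tool(moves=[0.008,0,0,4,0,0])

```text
time: 24.62
tool_pos: [648.2, -56.4, 47.2]
tcp_rot: [40.8, 90.0, -118.1]
ft_force: [-5.3, -0.9, 9.8]
finger_gap: 31.0
```

```bash
python3 st.py
```

```text
t 24.62 turned 190.9 Tz [-0.155  0.815  0.161] F [-5.3 -0.9  9.8] z [648.2 -56.4  47.2] gap 31.0 j6 59.5
J6 [0.122 0.099 0.093 0.092] mean Tz 0.0994 sd 0.0226 F [-4.9 -1.2  9. ]
```

Request:
drive_tool(moves=[0.005,0,0,4,0,0])

```text
time: 25.1
tool_pos: [648.1, -56.4, 47.2]
tcp_rot: [37.1, 90.0, -125.9]
ft_force: [-4.8, -0.8, 9.4]
finger_gap: 30.8
```

```bash
python3 st.py
```

```text
t 25.1 turned 194.9 Tz [-0.143  0.856  0.12 ] F [-4.8 -0.8  9.4] z [648.1 -56.4  47.2] gap 30.8 j6 63.5
J6 [0.133 0.109 0.104 0.103] mean Tz 0.1139 sd 0.0268 F [-5.3 -1.5  9.5]
```

Request:
drive_tool(moves=[0.005,0,0,4,0,0])

```text
time: 25.58
tool_pos: [648.1, -56.4, 47.1]
tcp_rot: [37.2, 90.0, -129.7]
ft_force: [-5.2, -0.2, 9.8]
finger_gap: 30.5
```

```bash
python3 st.py
```

```text
t 25.58 turned 198.9 Tz [-0.135  0.869  0.1  ] F [-5.2 -0.2  9.8] z [648.1 -56.4  47.1] gap 30.5 j6 67.5
J6 [0.15  0.126 0.121 0.12 ] mean Tz 0.1252 sd 0.0273 F [-5.6 -1.2  9.5]
```

Request:
drive_tool(moves=[0.005,0,0,4,0,0])

```text
time: 26.07
tool_pos: [648.1, -56.3, 47.2]
tcp_rot: [40.3, 90.0, -130.6]
ft_force: [-4.8, -0.5, 10.5]
finger_gap: 30.8
```

```bash
python3 st.py
```

```text
t 26.07 turned 202.9 Tz [-0.061  0.902  0.197] F [-4.8 -0.5 10.5] z [648.1 -56.3  47.2] gap 30.8 j6 71.5
J6 [0.162 0.139 0.133 0.132] mean Tz 0.1359 sd 0.0257 F [-5.6 -1.1  9.9]
```

Request:
drive_tool(moves=[0.005,0,0,4,0,0])

```text
time: 26.55
tool_pos: [648.1, -56.2, 47.2]
tcp_rot: [40.6, 90.0, -134.3]
ft_force: [-5.6, -0.2, 10.0]
finger_gap: 30.6
```

```bash
python3 st.py
```

```text
t 26.55 turned 206.9 Tz [-0.067  0.896  0.151] F [-5.6 -0.2 10. ] z [648.1 -56.2  47.2] gap 30.6 j6 75.5
J6 [0.177 0.153 0.148 0.146] mean Tz 0.1578 sd 0.0167 F [-5.5 -0.7 10. ]
```

Request:
drive_tool(moves=[0,0,0,4,0,0])

```text
time: 27.03
tool_pos: [648.1, -56.2, 47.1]
tcp_rot: [36.3, 90.0, -142.6]
ft_force: [-5.3, -1.3, 10.1]
finger_gap: 30.8
```

```bash
python3 st.py
```

```text
t 27.03 turned 210.9 Tz [-0.031  0.841  0.175] F [-5.3 -1.3 10.1] z [648.1 -56.2  47.1] gap 30.8 j6 79.5
J6 [0.204 0.18  0.175 0.173] mean Tz 0.1683 sd 0.0314 F [-5.8 -0.  10.4]
```

Request:
drive_tool(moves=[0,0,0,2,0,0])

```text
time: 27.52
tool_pos: [648.1, -56.2, 47.1]
tcp_rot: [39.0, 90.0, -141.9]
ft_force: [-5.3, -0.6, 9.7]
finger_gap: 30.7
```

```bash
python3 st.py
```

```text
t 27.52 turned 212.9 Tz [-0.002  0.849  0.193] F [-5.3 -0.6  9.7] z [648.1 -56.2  47.1] gap 30.7 j6 81.5
J6 [0.199 0.187 0.185 0.184] mean Tz 0.1897 sd 0.0313 F [-5.5 -0.3  9.8]
```

Torque is about 0.185 N m, inside the 0.16 to 0.2 window. I'll stop there and release.

Request:
drive_tool(moves=[0,0,0,0,0,0,0,0,0,0,0,0,0,0,0,0,0,0,0,0,0,0,0,0,0,0,0,0,0,0,0,0,0,0,0,0,0,0,0,0,0,0,0,0,0,0,0,0], hand=7)

```text
time: 28.58
tool_pos: [648.3, -56.0, 46.1]
tcp_rot: [-27.7, 90.0, 151.3]
ft_force: [-0.3, 0.5, -0.3]
finger_gap: 69.7
```

```bash
python3 - <<'E'
from h import *
snap('wrist','w12'); s=sensors.sense(); print(s['ft_force'],s['finger_gap'],s['wrist_torque'])
E
```

```text
[ 0.92944556  0.18347615 -0.20003365] 69.7837030617771 [ 0.00303578 -0.01906339  0.0231636 ]
```

View pics/w12.png

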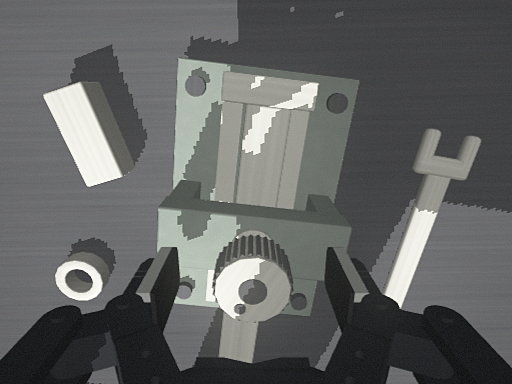

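Request:
drive_tool(moves=[-0.8,0,0,0,0,0,-1.5,0,0,0,0,0,-1.5,0,0,0,0,0,-2,0,0,0,0,0,-2,0,0,0,0,0,-2,0,0,0,0,0,-2,0,0,0,0,0,-2,0,0,0,0,0,-1,0,0,0,0,0,0,0,0,0,0,0,0,0,0,0,0,0])

```text
time: 29.55
tool_pos: [648.7, -56.0, 194.6]
tcp_rot: [171.7, 89.9, -9.3]
ft_force: [0.1, -0.1, -0.4]
finger_gap: 70.0
```

```bash
python3 - <<'E'
from h import *
s=sensors.sense(); print(s['time'],s['ft_force'],s['tool_pos'])
a=snap('wrist','w13')['image'];b=snap('scene','s13')['image'][165:285,205:345]
cv2.imwrite('pics/end.png',cv2.resize(b,None,fx=5,fy=5,interpolation=cv2.INTER_CUBIC)[:,:,::-1])
E
```

```text
29.55 [ 0.05435516 -0.12687007 -0.39773733] [648.70596455 -56.04332377 194.63223793]
```

View pics/w13.png

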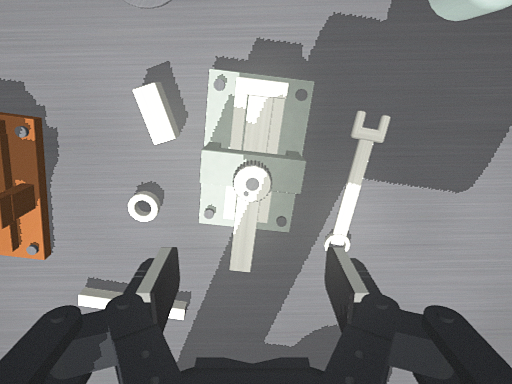

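View pics/end.png

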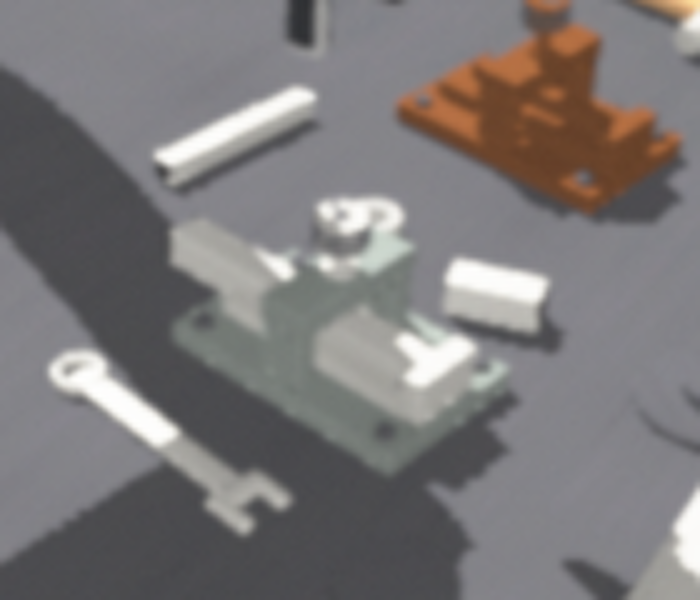

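The tube's front end touches the stop at scene crop (430,350), and the bystanders are where they were. The gripper is clear, so I'm handing in.

```bash
python3 -c "
from bench import r; print(r.hand_in())"
```

```text
the job is handed in; nothing more can be done
None
```

I pushed the tube home against the end stop, tightened the thumbscrew onto it, let go and handed the job in at about 30 s. `hand_in` gave no verdict, and I had no direct reading of the screw's force on the tube.

- **Push:** The closed fingers pushed the tail with about 5 N. The tube then stopped moving and the push rose to about 11 N, well under the 40 N limit. The tail's measured position matches the tube being home, and the last pictures show no gap at the stop.
- **Thumbscrew:** I turned it 213° clockwise and the resistance began to rise at about 180°. I stopped at 0.184 N m by the last joint's torque, or 0.19 by the noisier wrist sensor, inside the 0.16 to 0.2 window. The mark on the head showed no slip when I checked at about 120°.
- **Last checks:** After release the wrist force was near zero and the gripper was clear. The spanner, offcut and collar looked unmoved in the last pictures. The hammer and wire brush were outside those pictures, and the arm did not work near them.
- **Disagreement:** The visible finger tips ended about 35 mm behind the reported TCP when shut and about 39 mm at 70 mm open. My first push attempt passed above the tube without touching it. I went by the measured tip position after that.
- **Side and down forces:** While I turned the head, up to about 6 N sideways and 10 N downward built up on it. Both vanished on release.

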